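# Turn the drained vial return box over beneath the low shelf and put it back to use

### The arm

A 6-joint arm with a two-finger parallel gripper is mounted at the origin on a cart in front of the work surface, level with it; the furniture and walls round the work are solid. World frame = base frame: x ahead of the robot, y to its left, z up, the work surface at z = 0. Lengths are in m, angles in degrees, forces in N, time in s.
With the tool pointing down it reaches from about 0.325 to 0.775 m from the base axis. Payload 5.5 kg.
Tool frame: the origin (TCP) lies at the centre of the arm's flange, where the gripper is bolted on; the fingertips stand 182 mm ahead of it and the grasp point (between the pads) lies 163 mm ahead of it; z points along the fingers, y is the line along which they close (so a half turn about z gives the same grasp; the last joint's range is limited). The gripper opens to 88 mm and grips with 3 to 60 N. Pads are 20 mm wide; open, the fingers measure 115 mm over their backs; the gripper's body (75 mm by 178 mm) begins 61 mm behind the grasp point.
Start: joints at [62.641, 5.22, 70.514, -0, 104.267, -3.249], TCP at [0.245, 0.548, 0.405] pointing down, gripper open.
Joint ranges: [-164.24, 164.24], [-49.07, 125.15], [9.68, 141.18], [-86.29, 266.29], [3.28, 154.24], [-151.56, 151.56]. Speed limits (degrees/s): [147.25, 147.25, 172.46, 180, 180, 180].

### API

Orientations are given as [roll, pitch, yaw] about the fixed x, y, z axes, in that order (R = Rz(yaw) Ry(pitch) Rx(roll)).
In Python, from station import r gives the robot as it stands. The module is installed in compiled form; this text tells all that it offers. Calls block until the motion is done:
- r.reach(position, orientation): joint-space move of the TCP to a pose.
- r.servo_line(position, rotation=None, speed=0.15): straight line of the TCP; rotation=None keeps the orientation; speed is the mean speed in m/s.
- r.move_joints(angles): joint-space move.
- r.let_go() and r.grab(squeeze=None): open the fingers fully, or close them until they stop; squeeze is the grip in N (None keeps the last).
- r.wait(seconds).
- r.inverse_kinematics(position, orientation): joint angles nearest the present ones, or None.
- r.sense(): the state.
- r.snapshot(name): name is "scene" or "top"; returns a dict with "frame" (480x640x3 uint8, red, green, blue), "fx", "fy", "cx", "cy" (pixels), "dist_coeffs" ([k1, k2, p1, p2, k3] as OpenCV has them; the pictures are not rectified), "R" (3x3) and "t" (3): a world point X has camera coordinates R X + t. Camera axes: x right, y down, z forward; pixel columns grow to the right and rows downward; lengths in m; the calibration is good to about 2 mm. A picture is of the moment at which its call begins. There is no depth.
A pose or a line that the arm cannot do raises r.IKError and nothing moves.
- r.hand_in(): hands the job in; it is judged then, once.
The state is a dict: "clock": time; "joints": joint angles; "joint_vel": joint speeds; "joint_torque": joint torques, N m; "tcp_pos": TCP position; "orientation": TCP orientation; "contact_force": force on the tool from outside, world axes, zero at the start; "torque": the same for the moment, N m; "opening": finger opening in m; "gripper_force": force on a finger pad.
Only numpy, scipy, OpenCV 4.12 (cv2) and the standard library are available. Lean on these libraries where they do the work, as an engineer would, in place of code of your own. Each camera call takes 0.05 s, during which the arm holds its last target. There are 200 camera calls.

### The job

The white vial return box was left upside down to drain, half under the low bench shelf: turn it right way up there, keeping its back end beneath the shelf and not knocking the shelf board above it. Then push the black-capped vial through the box's orange sprung flap so that the flap snaps shut behind it, and last slide the box straight back until it meets the stop bar under the shelf. Leave the two white-capped vials standing where they are.

Things in the scene. Friction and masses are not known exactly. Their poses are not given: they have to be found in the camera images.
- return_box: White closed box, 130 (x) x 80 (y) x 86 (z) mm, 0.12 kg, loose, blue base, orange flap in its top. Origin: centre of the outside of its base; z points from base to flap side (down at the start: the flap side lies on the worktop); the -x end carries the handle and faces the robot, +x is its back. Hollow, walls 4 mm, base 6 mm. It also stands stably on either side.
- box_handle (a point): Point on the axis of the box's black round handle, 25 mm from its free end and 35 mm in front of the box's handle end. The handle is a plain rod 18 mm in diameter and 60 mm long along the box's x, at the middle of the box's width and height (43 mm from base and from top, 40 mm from each side); a 34 mm wide, 5 mm thick flange sits at its root.
- box_flap (a point): On the outside of the box's top, over the middle of the flap. The opening is 44 mm long (box x) and 64 mm wide (box y) and starts 8 mm from the handle end. Under it a chute floor slopes from about 22 mm above the base at the handle end down to the base at mid-length.
- flap (a joint): Angle of the orange flap, rad: 0 shut, 1.45 wide open. Hinged at the edge nearest the handle, free edge toward the box's back, it opens only inward (down when the box is upright); a light spring (0.1 to 0.25 N at the free edge) shuts it. A vial let go halfway may be held by the flap and must be pushed down until its top is inside.
- low_shelf: Low bench shelf, fixed, 210 mm wide. Origin on the worktop below the middle of the board's front edge; x points to the back, away from the robot, y to its left. Side panels (inner faces 87 mm either side of the middle) begin 45 mm behind the front edge; the front is open. A stop bar, 35 mm high, runs across 115 mm behind the front edge; with its back on it the box is home, its origin 50 mm behind the front edge.
- shelf_board: The shelf's white board: underside 140 mm and top 155 mm above the worktop, 170 mm deep from the front edge, 210 mm wide. Same origin and axes as the shelf.
- vial_2: The black-capped glass sample vial, 24 mm in diameter, 58 mm high, 0.022 kg, standing. Origin at the centre of its underside. The place it takes among the three vials varies.
- vial_2_mid (a point): Centre of the black-capped vial, 29 mm above its underside.
- vial_1: White-capped vial, same size, standing; not to be disturbed. Origin at the centre of its underside.
- vial_3: Another white-capped vial, same size, standing; not to be disturbed. Origin at the centre of its underside.
There are look-alikes about, which are no part of the job. What is shaped like the vial_2 but blue is not meant.

How it is judged:
By the outcome, as a careful person would: the job done as asked, in the order asked, and still so for the second after the job is handed in, with the robot touching nothing.
It also fails if it takes over 72 s, if anything falls off the work surface, if the arm or the gripper's body presses on something with over 40 N, if the wrist force passes 120 N, or if a joint passes its speed limit or range.

## Working session

There is one attempt and no reset: what is moved stays moved. The work goes in short steps, each a Python script; the robot and the scene stay as the last script left them, time stands still between calls to the robot, and variables do not carry over. Pictures are saved under pics/ and viewed, at most 10 in all, crops included, and the job is handed in when it is done.

```bash
mkdir -p pics; cat > h.py <<'E'
import numpy as np, cv2
from station import r
def snap(name):
    s=r.snapshot(name); s['K']=np.array([[s['fx'],0,s['cx']],[0,s['fy'],s['cy']],[0,0,1.]]); s['d']=np.array(s['dist_coeffs']); s['R']=np.array(s['R']); s['t']=np.array(s['t']); return s
def ray(s,uv):
    p=cv2.undistortPoints(np.array([[uv]],float),s['K'],s['d'])[0,0]
    d=s['R'].T@np.array([p[0],p[1],1]); return -s['R'].T@s['t'], d/np.linalg.norm(d)
def onz(s,uv,z):
    c,d=ray(s,uv); return c+d*(z-c[2])/d[2]
def tri(obs):
    A=np.zeros((3,3));b=np.zeros(3)
    for s,uv in obs:
        c,d=ray(s,uv);P=np.eye(3)-np.outer(d,d);A+=P;b+=P@c
    X=np.linalg.solve(A,b)
    return X,[np.linalg.norm((np.eye(3)-np.outer(ray(s,uv)[1],ray(s,uv)[1]))@(X-ray(s,uv)[0])) for s,uv in obs]
def proj(s,X):
    return cv2.projectPoints(np.array([X],float),cv2.Rodrigues(s['R'])[0],s['t'],s['K'],s['d'])[0][0,0]
def save(s,f,crop=None,k=1):
    im=s['frame'][:,:,::-1]
    if crop: u0,v0,u1,v1=crop; im=im[v0:v1,u0:u1]
    cv2.imwrite('pics/'+f,cv2.resize(im,None,fx=k,fy=k,interpolation=cv2.INTER_CUBIC))
E
python3 - <<'E'
from h import *
import pickle
a=snap('scene');b=snap('top');save(a,'s0.png');save(b,'t0.png')
pickle.dump((a,b),open('v0.pkl','wb'))
for s in(a,b): print(-s['R'].T@s['t'],s['R'][2],s['fx'],s['d'])
q=r.sense();print(q['clock'],q['tcp_pos'],q['orientation'],q['opening'])
E
```

```text
[ 0.13017756 -0.51470209  0.68608829] [ 0.41960035  0.63900952 -0.64467231] 494.9459479135187 [0.03933644 0.         0.         0.         0.        ]
[0.39402053 0.06211415 1.02153645] [ 0.15620041  0.00316824 -0.9877203 ] 472.09876499214676 [-0.09219017  0.          0.          0.          0.        ]
0.1 [0.24512224 0.54770508 0.4036203 ] [-1.79899103e+02 -6.39392198e-03  1.55888099e+02] 0.0877594739778423
```

View pics/s0.png

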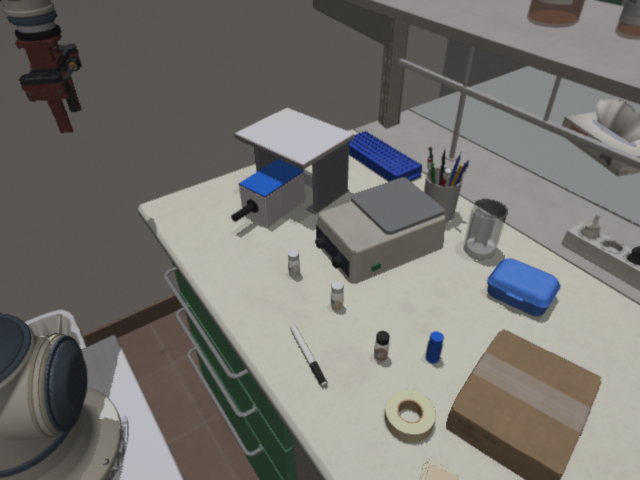

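View pics/t0.png

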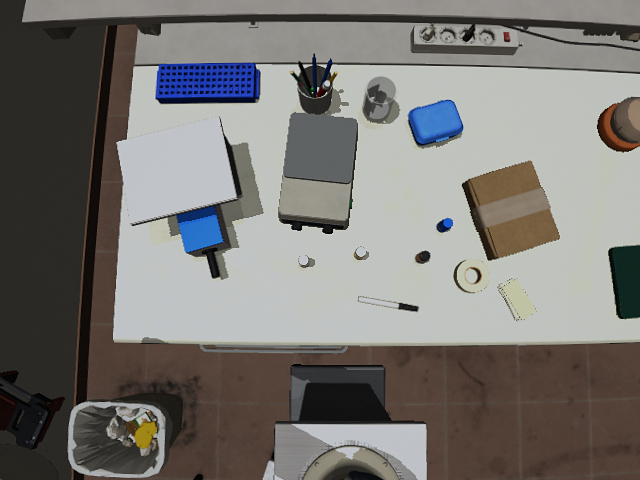

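Scene view: the upside-down box is at (275,190), with its handle end at (235,217), under the shelf board (295,135).
Candidates for the target vial, as scene px / top px:
- Black cap: (381,346) / (423,257). This is my choice.
- Blue look-alike: (434,347) / (446,225).
- White caps: (294,262) / (304,261) and (337,294) / (361,253).

Next, close crops to confirm.

```bash
python3 - <<'E'
from h import *
import pickle
a,b=pickle.load(open('v0.pkl','rb'))
save(a,'s1.png',(225,100,365,230),4)
save(b,'t1.png',(110,110,270,290),3)
def c(s,cr,k): u0,v0,u1,v1=cr; return cv2.resize(s['frame'][v0:v1,u0:u1,::-1],None,fx=k,fy=k,interpolation=cv2.INTER_CUBIC)
A=c(a,(360,320,460,380),7);B=c(b,(400,210,500,270),7)
cv2.imwrite('pics/v1.png',cv2.resize(np.vstack([A,B]),None,fx=.7,fy=.7))
E
```

```text
(no output)
```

View pics/s1.png

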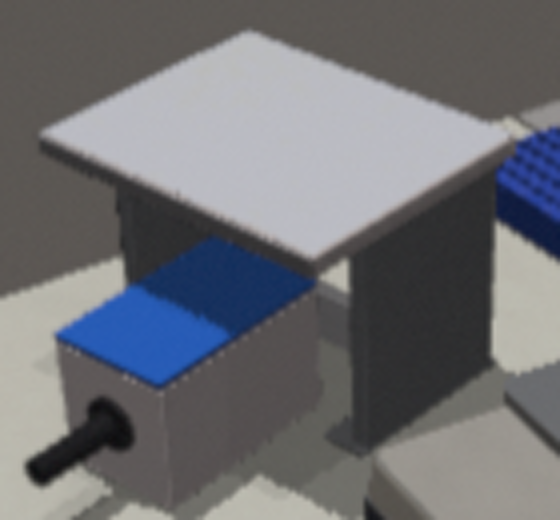

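View pics/t1.png

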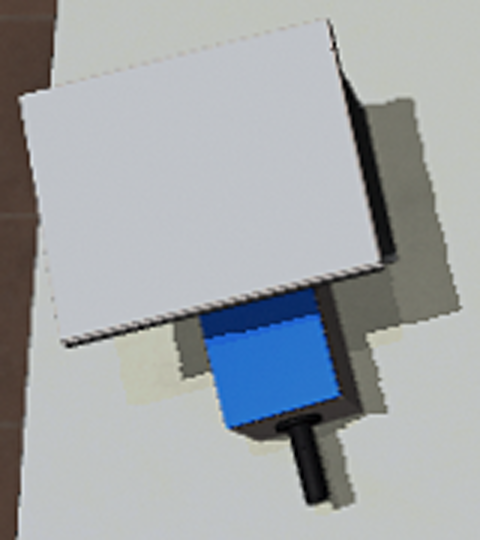

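View pics/v1.png

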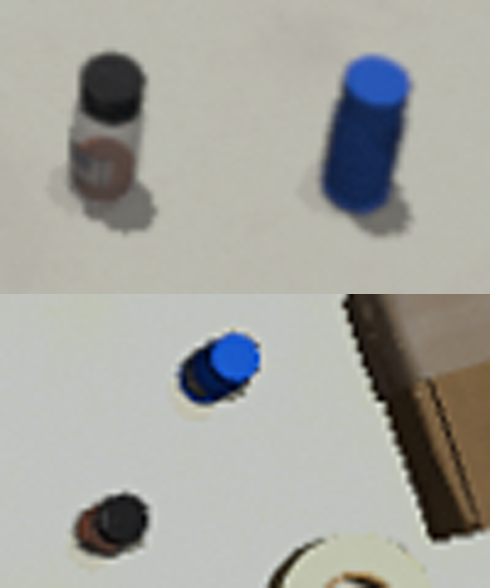

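The crops confirm it: the vial with the black cap and clear glass, cap at scene (383,335) and top (425,255), is the target, and the all-blue one is not. The box base corners and board corners read clearly in both views.

```bash
python3 - <<'E'
from h import *
import pickle
a,b=pickle.load(open('v0.pkl','rb'))
np.set_printoptions(precision=4,suppress=True)
for n,p,q in [('base NL z.086',(239.5,184.25),(187.3,252.3)),('base NR z.086',(265.5,196.5),(223.3,242.3)),('handle end z.043',(234.5,217.5),(215.5,276.5)),
 ('board FL z.155',(235.5,133.75),(131.5,223.6)),('board FR',(304,166),(236.5,197.6)),('board BR',(352.5,137),(219.3,116.7)),('board BL',(287.5,107.5),(116.7,142)),
 ('vial cap .058',(383.1,335.1),(425.5,255.5)),('vial bot 0',(380.4,357.1),(420,259.2)),('w1 cap',(294,253.5),(304,260)),('w2 cap',(338,285.5),(361.5,252))]:
    X,e=tri([(a,p),(b,q)]);print(n,X,e[0])
print('base BR',onz(a,(304,171.2),.086),'botNR',onz(a,(268,227.5),0))
for z in(.155,): print([onz(b,u,z) for u in((131.5,223.6),(236.5,197.6),(219.3,116.7),(116.7,142))])
E
```

```text
base NL z.086 [0.4985 0.3307 0.0852] 0.0002998127756719616
base NR z.086 [0.5203 0.2579 0.0849] 0.0014527445080607553
handle end z.043 [0.4536 0.2801 0.0454] 0.0010735708306685537
board FL z.155 [0.545  0.4216 0.1533] 0.0007151862464149847
board FR [0.5973 0.2227 0.1491] 0.0011444951626172
board BR [0.7595 0.2655 0.1449] 0.0018308658501070287
board BL [0.7082 0.4635 0.1542] 0.0017361109838702688
vial cap .058 [ 0.4975 -0.1527  0.0596] 7.502880216198804e-05
vial bot 0 [ 0.4958 -0.1531  0.0043] 0.00040539430232244296
w1 cap [0.4878 0.0965 0.0578] 0.0006625827684967506
w2 cap [ 0.5049 -0.0214  0.0584] 0.0006533576328400664
base BR [0.6413 0.2906 0.086 ] botNR [0.5213 0.2595 0.    ]
[array([0.5441, 0.4212, 0.155 ]), array([0.5949, 0.2221, 0.155 ]), array([0.757 , 0.2623, 0.155 ]), array([0.7063, 0.4639, 0.155 ])]
```

```bash
cat >> h.py <<'E'
from scipy.spatial.transform import Rotation as Ro
from scipy.optimize import least_squares
np.set_printoptions(precision=4,suppress=True)
def pose(p,psi,th=0,ph=0,s=1,L=.163):
    """grasp point p, tool x along s*box x (yaw psi deg), leaning th toward box +y, ph toward box -x"""
    R=Ro.from_euler('zyx',[psi,-ph,-th],degrees=True)   # body axes: x=box x, z=tool up
    M=R.as_matrix(); u=M[:,2]; x=s*M[:,0]; z=-u; y=np.cross(z,x)
    return list(np.array(p)+L*u), list(Ro.from_matrix(np.c_[x,y,z]).as_euler('xyz',degrees=True))
def bxy(psi,o,x,y,z):
    c,s=np.cos(np.radians(psi)),np.sin(np.radians(psi)); return np.array([o[0]+c*x-s*y,o[1]+s*x+c*y,z])
def st(m=''):
    q=r.sense();print(m,'t',round(q['clock'],2),'p',np.array(q['tcp_pos']),'F',np.array(q['contact_force']),'op',round(q['opening'],4),'gf',q['gripper_force'])
    return q
E
python3 - <<'E'
from h import *
import pickle
a,b=pickle.load(open('v0.pkl','rb'))
box=[((-65,40,.086),(239.5,184.25),(187.3,252.3)),((-65,-40,.086),(265.5,196.5),(223.3,242.3)),((-125,0,.043),(234.5,217.5),(215.5,276.5)),((65,-40,.086),(304,171.2),None),((-65,-40,0),(268,227.5),None)]
sh=[((0,105,.155),(235.5,133.75),(131.5,223.6)),((0,-105,.155),(304,166),(236.5,197.6)),((170,-105,.155),(352.5,137),(219.3,116.7)),((170,105,.155),(287.5,107.5),(116.7,142))]
def f(v,m):
    e=[]
    for (x,y,z),p,q in m:
        X=bxy(v[2],v[:2],x/1e3,y/1e3,z); e+=list(proj(a,X)-p)
        if q: e+=list(proj(b,X)-q)
    return e
B=least_squares(f,[.57,.31,15],args=(box,),x_scale=[.01,.01,1]);S=least_squares(f,[.57,.32,15],args=(sh,),x_scale=[.01,.01,1])
print(B.x,np.abs(B.fun).max(),S.x,np.abs(S.fun).max())
B,S=B.x,S.x
d=Ro.from_euler('z',-S[2],degrees=True).apply([B[0]-S[0],B[1]-S[1],0]);print('box in shelf',d)
p=bxy(B[2],B[:2],-.103,0,.07)
q=r.inverse_kinematics
for s in(1,-1):
    for th in(45,28,0,-28,-45):
        print(s,th,q(*pose(p,B[2],th,0,s)) )
E
```

```text
[ 0.5722  0.3131 15.7603] 1.614883727941816 [ 0.5682  0.3208 14.0131] 3.232886273437316
box in shelf [ 0.0021 -0.0084  0.    ]
1 45 [ 44.8591  26.4808  72.9517 -32.7486 112.0948 115.2421]
1 28 [ 39.9235  15.5548  80.4166 -21.5968 101.9934 113.0009]
1 0 [ 27.5487  -0.0869  93.4458  -0.      86.6412 101.7884]
1 -28 [ 11.3958  -8.1886 105.1974  28.014   78.4744  81.031 ]
1 -45 [  2.1198  -7.1462 110.5049  46.0187  79.116   66.1656]
-1 45 [ 44.8591  26.4808  72.9517 -32.7486 112.0948 -64.7579]
-1 28 [ 39.9235  15.5548  80.4166 -21.5968 101.9934 -66.9991]
-1 0 [ 27.5487  -0.0869  93.4458   0.      86.6412 -78.2116]
-1 -28 [ 11.3958  -8.1886 105.1974  28.014   78.4744 -98.969 ]
-1 -45 [   2.1198   -7.1462  110.5049   46.0187   79.116  -113.8344]
```

```bash
cat >> h.py <<'E'
PSI=15.2; BO=np.array([.5722,.3131]); SH=14.4
def hp(h,th,back=.006,x=-.103,psi=PSI,o=None):
    p=bxy(psi,BO if o is None else o,x,0,h); return pose(p,psi,th,0,-1,L=.163+back)
def roll(h0,h1,t0,t1,n=6,speed=.2):
    for k in range(1,n+1):
        f=k/n; r.servo_line(*hp(h0+(h1-h0)*f,t0+(t1-t0)*f),speed=speed)
E
python3 - <<'E'
from h import *
r.reach(*hp(.043,-25,back=.09)); st('pre')
r.servo_line(*hp(.043,-25),speed=.12); st('at')
r.grab(50); st('grab')
r.servo_line(*hp(.070,-25),speed=.1); st('lift')
a=snap('scene');save(a,'s2.png',(200,80,400,260),4)
E
```

```text
pre t 1.57 p [0.4728 0.1797 0.2727] F [ 0.2941 -0.7792  0.6819] op 0.0879 gf 0.0
at t 2.42 p [0.473  0.2148 0.1969] F [-1.0142 -0.0073  0.4181] op 0.0877 gf 0.0
grab t 3.51 p [0.4728 0.2148 0.1963] F [-0.4404  2.1537  0.9378] op 0.0171 gf 49.992504715919495
lift t 3.92 p [0.473  0.2146 0.2237] F [-0.4495  0.0832 -2.2728] op 0.017 gf 49.97925102710724
```

View pics/s2.png

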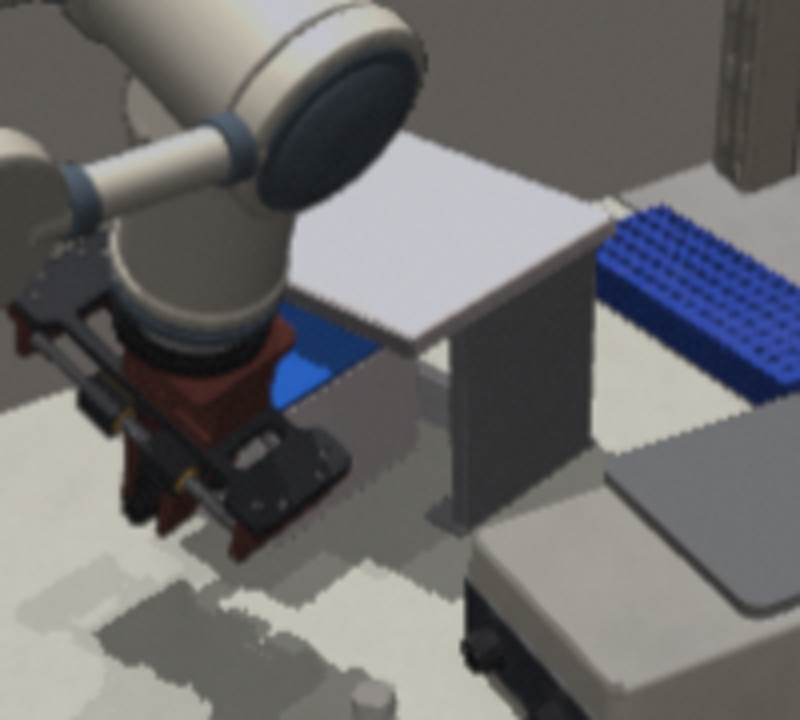

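The box is lifted level: blue base at crop (320,345), below the board's front edge, with the wrist clear of the board. That crop came out taller than the limit, so later ones will be smaller. Rolling next.

```bash
python3 - <<'E'
from h import *
roll(.070,.070,-25,48,7); st('rolled')
r.servo_line(*hp(.053,48),speed=.08); st('low')
r.grab(10); r.servo_line(*hp(.0395,48),speed=.05); st('pressed')
r.grab(3); roll(.0395,.041,48,25,2); st('back')
r.let_go(); st('open')
r.servo_line(*hp(.041,25,back=.11),speed=.2)
r.reach(*hp(.041,-25,back=.11)); st('pre2')
r.move_joints([-10]+list(r.sense()['joints'][1:])) if 0 else None
a=snap('scene');b=snap('top')
u=cv2.resize(a['frame'][100:250,220:360,::-1],None,fx=2.8,fy=2.8,interpolation=2);v=cv2.resize(b['frame'][160:310,140:280,::-1],None,fx=2.8,fy=2.8,interpolation=2)
cv2.imwrite('pics/c3.png',np.hstack([u,v]))
E
```

```text
rolled t 6.31 p [0.4731 0.4108 0.1833] F [-0.1356 -1.5319  3.4889] op 0.0173 gf 50.19583761692047
low t 6.67 p [0.4733 0.4106 0.1692] F [-2.7483 -1.508   6.9754] op 0.0179 gf 48.92657697200775
pressed t 7.31 p [0.4729 0.4124 0.1561] F [-3.8282  4.788  14.4554] op 0.0191 gf 16.888860752951587
back t 8.22 p [0.4727 0.3572 0.1929] F [ 0.5794 -0.6081 -0.1585] op 0.0192 gf 2.936842292547226
open t 9.37 p [0.4728 0.3575 0.1942] F [-0.2598  0.5577  0.0719] op 0.0881 gf 0.0
pre2 t 10.79 p [0.4726 0.1704 0.2874] F [-1.0606  0.2429 -0.3352] op 0.0882 gf 0.0
```

View pics/c3.png

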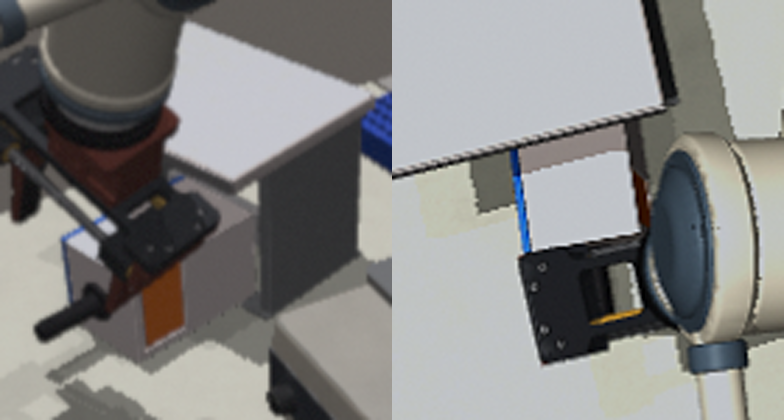

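The box lies on its side with the base to the left and the orange flap facing right at crop (165,305). The handle tip at scene (235,217) hasn't moved. I'll roll the second 90° in the same direction.

```bash
python3 - <<'E'
from h import *
r.servo_line(*hp(.041,-25),speed=.15)
r.grab(50); st('grab')
r.servo_line(*hp(.070,-25),speed=.1)
roll(.070,.070,-25,48,7); st('rolled')
r.servo_line(*hp(.056,48),speed=.08); st('low')
r.grab(10); r.servo_line(*hp(.0425,48),speed=.05); st('pressed')
r.grab(3); roll(.0425,.043,48,25,2); st('back')
r.let_go(); st('open')
r.servo_line(*hp(.043,25,back=.11),speed=.2)
r.reach([.40,.02,.36],pose([0,0,0],0,0,0,-1)[1]); st('clear')
a=snap('scene');b=snap('top')
import pickle;pickle.dump((a,b),open('v1.pkl','wb'))
u=cv2.resize(a['frame'][100:250,220:360,::-1],None,fx=2.8,fy=2.8,interpolation=2);v=cv2.resize(b['frame'][160:310,140:280,::-1],None,fx=2.8,fy=2.8,interpolation=2)
cv2.imwrite('pics/c4.png',np.hstack([u,v]))
E
```

```text
grab t 12.83 p [0.4726 0.2146 0.1938] F [-0.4666  0.3887 -1.466 ] op 0.0169 gf 50.00019729137421
rolled t 15.61 p [0.4731 0.4108 0.1832] F [-1.7463 -0.8551  3.3368] op 0.0171 gf 50.05468547344208
low t 15.93 p [0.4735 0.4107 0.1709] F [-0.7015 -1.9223  5.3362] op 0.0172 gf 50.12098252773285
pressed t 16.57 p [0.4725 0.4125 0.1575] F [-2.6559  2.2261  9.4935] op 0.0182 gf 14.043859337489266
back t 17.48 p [0.4727 0.3574 0.1951] F [-0.2014 -0.1214 -0.8232] op 0.0177 gf 2.9866375029087067
open t 18.63 p [0.4728 0.3575 0.1962] F [-0.2761  0.602   0.3624] op 0.0878 gf 0.0
clear t 20.53 p [0.4003 0.0204 0.3595] F [ 0.6685  0.064  -0.4909] op 0.0877 gf 0.0
```

View pics/c4.png

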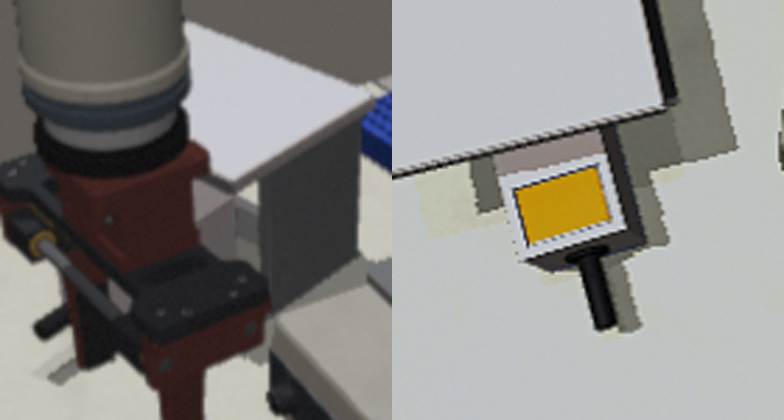

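The box is upright with the flap shut. In the top crop the flap centre is at (563,206), i.e. full-frame (201,234), and the handle end is at (216,276). Refining the box pose and planning the vial grasp.

```bash
python3 - <<'E'
from h import *
import pickle
a,b=pickle.load(open('v1.pkl','rb'))
g=lambda x,y:((x-392)/2.8+140,y/2.8+160)
m=[((-65,40,.086),g(526,259)),((-65,-40,.086),g(630,236)),((-125,0,.043),g(605,325))]
m+=[((x,y,.086),g(*p)) for x,y,p in[(-13,32,(515,193)),(-13,-32,(600,168)),(-57,-32,(612,220)),(-57,32,(528,246))]]
def f(v): return np.concatenate([proj(b,bxy(v[2],v[:2],x/1e3,y/1e3,z))-p for (x,y,z),p in m])
B=least_squares(f,[.57,.31,15],x_scale=[.01,.01,1]);print(B.x,B.fun.reshape(-1,2))
print('flap',onz(b,g(563.5,206.5),.086),bxy(B.x[2],B.x,-.035,0,.086))
print('blue',onz(b,(447.5,223),.058),'tape',onz(b,(471,277),.02),'pen end',onz(b,(417,308),.005))
for psi in(-20,-10,0,15,30,45): print(psi,r.inverse_kinematics(*pose([.4965,-.153,.08],psi,0,0,-1)))
o=B.x
for ph in(15,20,25): print(ph,r.inverse_kinematics(*pose(bxy(o[2],o,-.035,0,.11),o[2],0,ph,-1)))
E
```

```text
[ 0.5699  0.3126 16.032 ] [[-1.8209  0.6409]
 [-0.6561 -1.772 ]
 [ 0.8196  1.8939]
 [ 0.1366 -1.4368]
 [ 0.1587 -0.9452]
 [ 0.991   1.2055]
 [ 0.3834  0.4124]]
flap [0.536  0.3039 0.086 ] [0.5363 0.3029 0.086 ]
blue [ 0.566  -0.2014  0.058 ] tape [ 0.4561 -0.2587  0.02  ] pen end [ 0.3905 -0.1439  0.005 ]
-20 [-20.8793  -5.5541  97.6961   0.      87.858  -90.8793]
-10 [ -20.8793   -5.5541   97.6961    0.       87.858  -100.8793]
0 [ -20.8793   -5.5541   97.6961    0.       87.858  -110.8793]
15 [ -20.8793   -5.5541   97.6961   -0.       87.858  -125.8793]
30 [ -20.8793   -5.5541   97.6961    0.       87.858  -140.8793]
45 None
15 [ 30.3153  -2.4385  92.7952  -7.7136  76.7361 -74.7948]
20 [ 31.8472  -5.7225  96.814  -10.9362  72.0384 -72.3496]
25 [ 33.4655  -8.7836 100.7531 -14.616   67.4497 -69.3957]
```

```bash
cat >> h.py <<'E'
BO=np.array([.570,.3128]); PSI=15.7; PH=20
def ins(d,x=-.033,y=0,ph=PH):
    """fingertips d m above the flap plane along the leaning axis through box (x,y)"""
    return pose(bxy(PSI,BO,x,y,.086),PSI,0,ph,-1,L=.182+d)
E
python3 - <<'E'
from h import *
v=[.4965,-.153]
r.reach(*pose(v+[.15],-20,0,0,-1)); r.servo_line(*pose(v+[.056],-20,0,0,-1),speed=.15)
r.grab(12); st('vial')
r.servo_line(*pose(v+[.17],-20,0,0,-1),speed=.2)
r.reach(*ins(.075)); st('over')
b=snap('top');a=snap('scene')
u=cv2.resize(a['frame'][100:250,220:360,::-1],None,fx=2.8,fy=2.8,interpolation=2);w=cv2.resize(b['frame'][160:310,140:280,::-1],None,fx=2.8,fy=2.8,interpolation=2)
cv2.imwrite('pics/c5.png',np.hstack([u,w]))
E
```

```text
vial t 23.24 p [ 0.4965 -0.153   0.2189] F [-0.402   0.4778 -0.166 ] op 0.0235 gf 11.82656541466713
over t 25.63 p [0.4508 0.3032 0.3273] F [0.2811 0.0312 0.1051] op 0.0239 gf 11.827438026666641
```

View pics/c5.png

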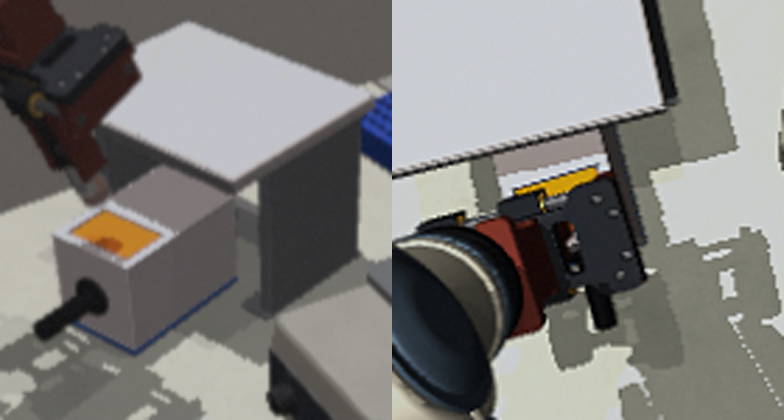

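The vial is held leaning over the flap. Its bottom is at scene crop (95,195) and the flap centre at (120,235), lined up for the slide in along the tool axis. Inserting, releasing above the opening, then pushing with closed tips, using orange and black pixel counts as the check.

```bash
cat >> h.py <<'E'
def flapcheck(m):
    s=snap('scene')
    for s,n in((s,'scene'),(snap('top'),'top')):
        P=np.array([proj(s,bxy(PSI,BO,x,y,.086)) for x,y in((-.057,.032),(-.057,-.032),(-.013,-.032),(-.013,.032))])
        k=np.zeros((480,640),np.uint8);cv2.fillPoly(k,[P.round().astype(int)],1)
        f=s['frame'].astype(int)[k>0]; org=(f[:,0]>f[:,2]*2)&(f[:,0]>90); blk=f.max(1)<60
        print(m,n,'orange',round(org.mean(),2),'mean of orange',f[org].mean(0) if org.any() else 0,'black',round(blk.mean(),2))
    return s
E
python3 - <<'E'
from h import *
flapcheck('before')
r.servo_line(*ins(.036),speed=.08); st('touch')
r.servo_line(*ins(.005),speed=.05); st('in')
r.let_go(); st('rel')
r.servo_line(*ins(.07),speed=.15)
flapcheck('after rel')
import pickle;pickle.dump((snap('scene'),snap('top')),open('v2.pkl','wb'))
E
```

```text
before scene orange 0.72 mean of orange [183.7701 120.046   42.9387] black 0.0
before top orange 0.18 mean of orange [187.1797 140.4219  15.7109] black 0.71
touch t 26.48 p [0.4638 0.3038 0.2906] F [ 0.322  -0.3791  0.7959] op 0.0238 gf 11.829278022050858
in t 27.24 p [0.4743 0.3039 0.2618] F [ 0.5156 -0.3118 -0.101 ] op 0.0236 gf 11.82986319065094
rel t 28.32 p [0.4743 0.3039 0.2616] F [-0.2634 -1.1821  1.3231] op 0.0873 gf 0.47390271208314516
after rel scene orange 0.71 mean of orange [190.0853 127.7287  45.0426] black 0.0
after rel top orange 0.17 mean of orange [184.0645 137.4839  15.8226] black 0.71
```

```bash
python3 - <<'E'
from h import *
import pickle
a,b=pickle.load(open('v2.pkl','rb'))
u=cv2.resize(a['frame'][130:240,220:340,::-1],None,fx=4,fy=4,interpolation=2);w=cv2.resize(a['frame'][120:380,200:400,::-1],(320,440),interpolation=2)
cv2.imwrite('pics/c6.png',np.hstack([u[:440],w]))
E
```

```text
(no output)
```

View pics/c6.png

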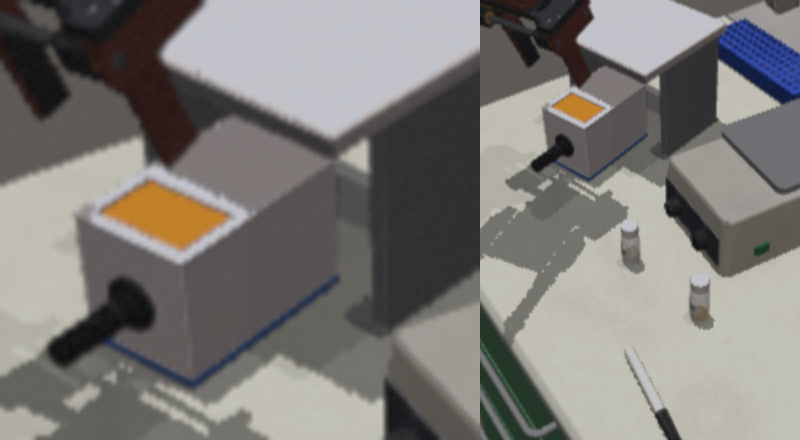

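The last view shows the flap shut, at crop (165,215), the vial gone inside, and both white-capped vials standing at (630,243) and (700,297). The handle tip is unmoved. Next is the slide back under force watch.

```bash
python3 - <<'E'
from h import *
X=-.110
r.reach(*hp(.043,0,back=.10,x=X)); r.servo_line(*hp(.043,0,back=.003,x=X),speed=.15)
r.grab(15); q=st('grip'); F0=np.array(q['contact_force'])
e=bxy(SH,[0,0],1,0,0); p0,ori=np.array(q['tcp_pos']),hp(.043,0,x=X)[1]
p0=np.array(hp(.043,0,back=.003,x=X)[0])
d=.040; r.servo_line(list(p0+d*e),hp(.043,0,x=X,psi=SH+.3)[1],speed=.06); st('40mm')
while d<.064:
    d+=.0015; r.servo_line(list(p0+d*e),speed=.03); r.wait(.1)
    s=r.sense(); f=(np.array(s['contact_force'])-F0)@e; print(round(d,4),round(f,2),end=' | ')
    if f<-7: break
st('end'); r.let_go(); st('open')
q=r.sense()['tcp_pos']; r.servo_line([q[0],q[1],q[2]+.12],speed=.2)
r.reach([.40,.02,.36],pose([0,0,0],0,0,0,-1)[1]); st('clear')
b=snap('top'); 
import pickle; pickle.dump(b,open('v3.pkl','wb'))
# black handle: end and axis
f=b['frame'].astype(int); c=proj(b,bxy(SH,BO,-.05,0,.043)); u,v=c.round().astype(int)
k=(f.max(2)<55); n=k[v-30:v+40,u-20:u+25]; 
for i in range(v-20,v+40,3): print(i,''.join('#' if k[i,j] else ('o' if f[i,j,0]>2*f[i,j,2] and f[i,j,0]>90 else '.') for j in range(u-45,u+40)))
print(u-45)
E
```

```text
grip t 31.36 p [0.4638 0.284  0.2089] F [ 0.3901  0.423  -0.7798] op 0.0177 gf 14.884155839681625
40mm t 32.17 p [0.5028 0.2939 0.209 ] F [ 0.1561  0.2487 -1.768 ] op 0.0175 gf 14.833574742078781
0.0415 -2.14 | 0.043 -1.43 | 0.0445 -0.28 | 0.046 -0.55 | 0.0475 -0.7 | 0.049 -0.09 | 0.0505 -4.95 | 0.052 -11.92 | end t 34.98 p [0.5128 0.2968 0.2089] F [-11.3283  -1.8773   5.4925] op 0.0176 gf 15.00592589378357
open t 36.13 p [0.5142 0.2969 0.209 ] F [ 0.3906 -0.0864 -0.5065] op 0.0875 gf 0.0
clear t 38.03 p [0.4003 0.0204 0.3597] F [ 0.4533 -0.5761 -0.6961] op 0.0882 gf 0.0
224 ...................................#..###......#..............##.....................
227 ...........................####.....###############....###...........................
230 ......................#.#.........#############......................................
233 ...........................###.....#...#########.....................................
236 ........................................#########....................................
239 .........................................########...................
[... 581 characters left out ...]
..................................................................
263 .....................................................................................
266 .....................................................................................
269 .....................................................................................
272 .....................................................................................
275 .....................................................................................
278 .....................................................................................
281 .....................................................................................
163
```

```bash
python3 - <<'E'
from h import *
import pickle
b=pickle.load(open('v3.pkl','rb')); b0=pickle.load(open('v1.pkl','rb'))[1]
for s,lo,hi in((b0,259,273),(b,236,251)):
    k=s['frame'].max(2)<55; P=[]
    for i in range(lo,hi+1):
        j=np.where(k[i,195:225])[0]+195; P.append(onz(s,(j.mean(),i),.045)[:2])
    P=np.array(P); f=np.polyfit(P[:,0],P[:,1],1); print('handle yaw',np.degrees(np.arctan(f[0])),P[0],P[-1])
e=onz(b,(210.5,254.3),.043);print('end',e,'origin est',bxy(SH,e,.125,0,0),'home expected',bxy(SH,[.5682,.3208],.05,-.008,0))
E
```

```text
handle yaw 17.29112000550422 [0.489  0.2894] [0.4599 0.2809]
handle yaw 15.491524935114654 [0.5375 0.302 ] [0.5058 0.2933]
end [0.4991 0.2935 0.043 ] origin est [0.6202 0.3246 0.    ] home expected [0.6186 0.3255 0.    ]
```

```bash
python3 - <<'E'
from h import *
print(r.hand_in()); 
E
```

```text
the job is handed in; nothing more can be done
None
```

The job is handed in at about 38 s: the box is upright, the black-capped vial went in and the flap shut behind it, the box is back against the stop bar to within about 2 mm, and the two white-capped vials were left standing.

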